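Gauge how deep the piston stands

TASK

I need to know how far down its bore the piston of the finned compressor cylinder has stopped. Lift the loose cover off the cylinder and set it down on the bench, boss up and clear of the cylinder; then stand the depth gauge centrally across the open bore with its bar flat on the rim, and slide its rod down until you feel it touch the piston, lightly, so that the piston is not shifted. Leave the gauge standing so for reading; drop nothing and leave the other things on the bench where they lie.

Things in the scene. Friction and masses are not known exactly. Their poses are not given: they have to be found in the camera images.
- cylinder: finned grey compressor cylinder, bolted upright on a 100 mm square foot. Origin: on its axis at bench level, z up. Flat round rim 96 mm across at z = 86 mm, bore 54 mm across. Pipe stub to 62 mm along +x at z = 46. In it, hidden by the cover, a piston with a flat rubber cushion 43 mm across, its top 22 to 57 mm below the rim; a push over 40 N may shift it
- cover: loose aluminium cover, 0.3 kg, at the start on the cylinder's rim. Origin: centre of its underside, z up. Upward from it: a register 45 mm across, 6 mm high (loose in the bore, so the origin starts 80 mm above the bench), a round plate 96 mm across from z = 6 to 14 mm, a round boss 28 mm across from z = 14 to 44 mm, to grip
- depth_gauge: steel depth gauge, 0.52 kg in all, standing on the bench on its bar. Origin: centre of the bar's underside, z up. Bar 28 mm (x) by 110 mm (y), 12 mm thick; on its middle a guide block 22 x 30 mm up to z = 34 mm, with a slack lock screw sticking out 22 mm from the middle along +x. The rod slides up and down through the middle
- gauge_rod: the gauge's rod, 8 mm thick, upright. Origin: its lower tip; axes as depth_gauge. At the start fully up, tip 3 mm above the bar's underside; slides down up to 64 mm against 1.8 N friction and stays where left. On top a thumb piece, 14 mm (x) by 26 mm (y), 97 to 119 mm above the tip: grip it across x; lifting it lifts the whole gauge, as the rod is at its upper stop
- parts_dish: bystander, not to be disturbed: white enamelled oblong dish of screws, 68 x 120 x 22 mm, long side along its y, beyond the work near the middle. Origin: centre of its underside
- caliper: bystander, not to be disturbed: sliding caliper lying flat, 66 x 220 x 10 mm, long side along its y, in front of the work on the right. Origin: centre of its underside
- brush: bystander, not to be disturbed: small brush, 21 x 171 x 9 mm, long side along its y, in front of the work on the left. Origin: centre of its underside
- flat_file: bystander, not to be disturbed: file with wooden handle, 27 x 305 x 27 mm, long side along its y, behind the work on the left. Origin: centre of its underside
- pliers: bystander, not to be disturbed: combination pliers with red grips, 53 x 170 x 13 mm, long side along its y, on the right. Origin: centre of its underside
- g_clamp: bystander, not to be disturbed: blue screw clamp lying flat, 143 x 96 x 17 mm (x, y, z), on the right. Origin: centre of its underside
- oil_bottle: bystander, not to be disturbed: oil bottle, 47 mm wide, 124 mm high, at the back. Origin: centre of its underside
- wax_tin: bystander, not to be disturbed: flat round tin, 67 mm across, 26 mm high, at the back left. Origin: centre of its underside
- tin_tall: bystander, not to be disturbed: tall round tin, 53 mm across, 100 mm high, at the back. Origin: centre of its underside
Not all that is in view belongs to the job. Leave any blue or red look-alike of the depth_gauge alone.

How it is judged (in metres and radians):
At the end, for the whole second after the job is handed in: Cover boss up on the bench (within 6 mm, tilt under 0.1 rad), over 105 mm from the cylinder's axis; gauge bar flat on the rim (83 to 88 mm up, tilt under 0.04 rad), within 15 mm of that axis; rod tip standing on the piston (contact over 0.1 N); all at rest (height (world z) of cover between -0.004 and 0.006 m and angle between cover's own z axis and vertical below 0.1 rad and horizontal distance between cover and cylinder above 0.105 m and linear speed of each of cover, depth_gauge, gauge_rod below 0.02 m/s and horizontal distance between depth_gauge and cylinder below 0.015 m and z of depth_gauge in the frame of cylinder between 0.083 and 0.088 m and angle between depth_gauge's own z axis and vertical below 0.04 rad and contact force between gauge_rod and cylinder above 0.1 N); the robot touches nothing.
It fails at once if the rod is pressed on the piston with more than 40 N (contact force between gauge_rod and cylinder above 40 N).
It fails at once if the cover is dropped (moves faster than 0.7 m/s while not held) (linear speed of cover above 0.7 m/s and contact force between the fingers and cover below 0.1 N).
It fails at once if the gauge is dropped (moves faster than 0.7 m/s while not held) (linear speed of depth_gauge above 0.7 m/s and contact force between the fingers and gauge_rod below 0.1 N and contact force between the fingers and depth_gauge below 0.1 N).
It fails at once if a bystander is moved more than 30 mm (distance of any of parts_dish, caliper, brush, flat_file, pliers, g_clamp, oil_bottle, wax_tin, tin_tall from where it was at the start of the episode above 0.03 m).
It also fails if it takes over 61 s, if anything falls off the work surface, if the arm or the gripper's body presses on something with over 40 N, if the wrist force passes 120 N, or if a joint passes its speed limit or range.

ROBOT

A 6-joint arm with a two-finger parallel gripper is mounted at the origin on the work surface; the furniture and walls round the work are solid. World frame = base frame: x ahead of the robot, y to its left, z up, the work surface at z = 0. Lengths are in mm, angles in rad, forces in N, time in s.
With the tool pointing down it reaches from about 325 to 900 mm from the base axis. Payload 6.1 kg.
Tool frame: the origin (TCP) lies at the centre of the arm's flange, where the gripper is bolted on; the fingertips stand 173 mm ahead of it and the grasp point (between the pads) lies 155 mm ahead of it; y points along the fingers, z is the direction in which the jaws open and shut, and the axes are right-handed (so a half turn about y gives the same grasp; the last joint's range is limited). The gripper opens to 85 mm and grips with 20 to 120 N. Pads are 22 mm wide; open, the fingers measure 114 mm over their backs; the gripper's body (76 mm by 85 mm) begins 54 mm behind the grasp point. The pads swing forward as they close: fully open they stand 13 mm farther back than shut.
Start: joints at [-1.34, 0.22, 1.526, -0, 1.395, -0.126], TCP at [218.291, -585.633, 404.7] pointing down, gripper open.
Joint ranges: [-2.98, 2.98], [-0.91, 2.08], [0.09, 2.57], [-1.24, 4.39], [0.2, 2.65], [-2.68, 2.68]. Speed limits (rad/s): [2.57, 2.57, 3.01, 3.14, 3.14, 3.14].

INTERFACE

Orientations are given as a unit quaternion [x, y, z, w].
In Python, from station import robot gives the robot as it stands.
- The arm moves only by the tool drive_tool, never from a script. Its argument "rows" is a list of rows, each a list of 4 numbers: the shift along the tool's x, y, z in cm, then the turn about the tool's y in rad. A call has exactly 10 rows; each row is the pose to reach, as a shift and turn from the pose commanded when the call began, along the tool's axes at that moment; what a row does not reach only later rows make up. A row lasts 1/12 s, in which the tool goes at most 41.7 mm and 7.16 degrees, less where a joint would pass 70% of its speed; a pose out of reach is approached as far as the arm can. A call with a gripper value outside its range is refused whole. "claw" is the finger opening in cm, from 0 to 8.54, set as the call begins (left out, the last holds). The fingers move at their own pace and stop on an object; "grip_force" is the grip in N (left out, the last holds). Time passes only in rows, so rows that repeat a pose let the fingers close, or fill a call up. It gives the time, the measured TCP pose, the force and the opening at its end, in the units of the state.
- robot.get_obs(): the state, without advancing time (a new reading comes with each control period).
- robot.grab_frame(name): name is "scene" or "top" or "wrist"; returns a dict with "color" (480x640x3 uint8, blue, green, red), "fov_y" (degrees; the focal length in pixels is half the picture's height over the tangent of half this angle, whatever the lens; pixels are square), "cx", "cy" (the principal point, pixels), "R" (3x3) and "t" (3): a world point X has camera coordinates R X + t. Camera axes: x right, y down, z forward; pixel columns grow to the right and rows downward; lengths in mm; the calibration is good to about 2 mm. A picture is of the moment at which its call begins. There is no depth.
- robot.close_job(): hands the job in, once; it reports no verdict.
The state is a dict: "clock": time; "joint_pos": joint angles; "qd": joint speeds; "joint_torque": joint torques, N m; "eef_pos": TCP position; "orientation": TCP orientation; "ft_force": force on the tool from outside, world axes, zero at the start; "ft_torque": the same for the moment, N m; "width": opening from 0.0 (shut) to 1.0 (fully open).
Only numpy, scipy, OpenCV 4.12 (cv2) and the standard library are available. Lean on these libraries where they do the work, as an engineer would, in place of code of your own. Each camera call takes 0.05 s, during which the arm holds its last target.

## Working session

There is one attempt and no reset: what is moved stays moved. The work goes in short steps, Python scripts to look and compute and a tool call to move; the robot and the scene stay as the last step left them, time stands still between calls to the robot, and variables do not carry over. Pictures are saved under pics/ and viewed, and the job is handed in when it is done.

Besides the shell and the picture viewer there is one more tool, called by a JSON object that holds its "fn" and its "kwargs". drive_tool: Moves the arm, as the interface text tells. Its arguments: {"type":"object","properties":{"rows":{"type":"array"},"claw":{"type":"number"},"grip_force":{"type":"number"}},"required":["rows"]}

```bash
mkdir -p pics; ls; python3 - <<'E'
from station import robot
import cv2
print(robot.get_obs())
for n in ("scene","top","wrist"):
    f=robot.grab_frame(n); cv2.imwrite(f"pics/{n}0.png",f["color"])
    print(n,f["fov_y"],f["cx"],f["cy"],f["R"],f["t"])
E
```

```text
pics
{'clock': 0.0, 'joint_pos': array([-1.34011853e+00,  2.21207463e-01,  1.52762278e+00,  3.49114194e-06,
        1.39468327e+00, -1.26092606e-01]), 'qd': array([ 0.00081321,  0.00118708, -0.00043112, -0.00078497, -0.00116289,
       -0.00094594]), 'joint_torque': array([ 1.86016652e-03, -4.96899390e+01, -3.89399600e+01,  1.36790177e-04,
        1.09568588e-02, -1.77375409e-05]), 'eef_pos': array([ 218.21959408, -585.37558963,  403.60429877]), 'orientation': array([-0.12550349,  0.69656404, -0.69520752,  0.12543492]), 'ft_force': array([-0.46812979,  1.02151775, -0.73242048]), 'ft_torque': array([-0.00453355,  0.01343362,  0.0007247 ]), 'width': 0.9991205222342013}
scene 57.15763753453803 315.8770795973071 237.03192916533152 [[-0.86283637 -0.50497065  0.02276056]
 [-0.31879315  0.50866954 -0.79976636]
 [ 0.39228093 -0.69732341 -0.59987976]] [460.07493079 211.86402498 976.64536549]
top 47.53542690069291 322.1248392787542 239.17779121516077 [[-0.02499729 -0.9996783   0.00429291]
 [-0.99020655  0.02416997 -0.137502  ]
 [ 0.13735401 -0.00768805 -0.99049219]] [  12.02244288  532.67410855 1467.04922553]
wrist 67.88931634293121 313.2247847466807 248.62397238826455 [[ 0.35056343 -0.93653684 -0.00200524]
 [-0.89543572 -0.33580432  0.29228468]
 [-0.27440875 -0.10066875 -0.95632925]] [-622.93505621  -38.56253583  379.47518142]
```

View pics/scene0.png

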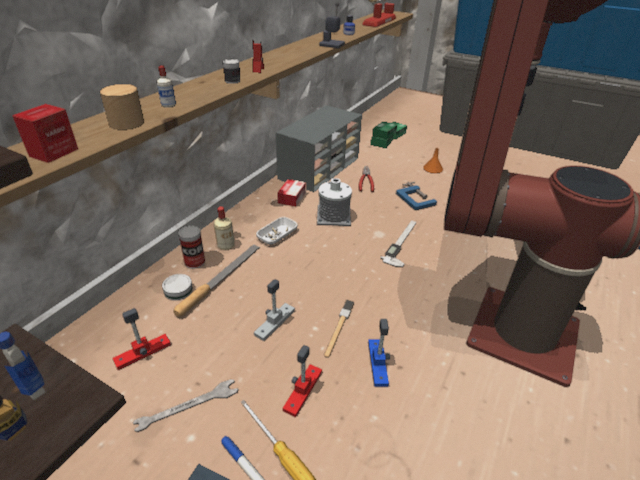

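View pics/top0.png

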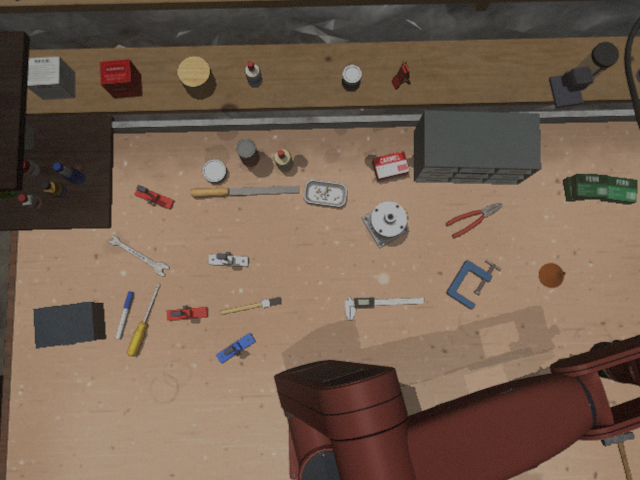

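View pics/wrist0.png

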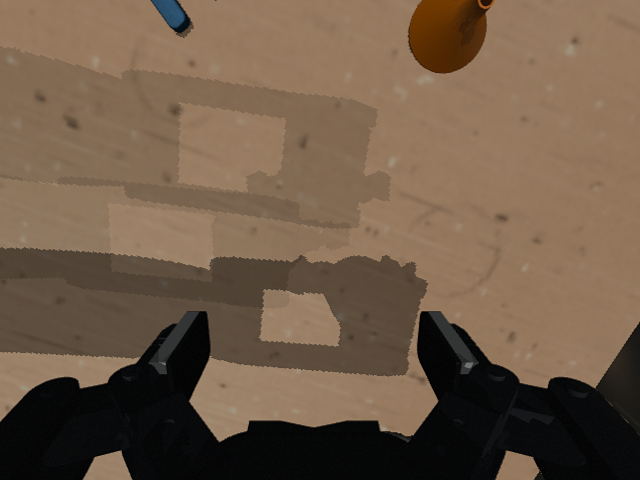

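The scene shows four gauge look-alikes, given as scene / top pixels: grey (275,315)/(228,261), red (142,345)/(155,198), red (303,385)/(187,313) and blue (380,355)/(236,348). The description says steel, so I choose the grey one. The cylinder with its cover is at scene (335,200), top (388,221). Next I take a close crop and measure.

```bash
cat > h.py <<'E'
import numpy as np, cv2
from station import robot
from scipy.spatial.transform import Rotation as Ro
def foc(f): return 240/np.tan(np.radians(f["fov_y"]/2))
def ray(f,u,v):
    d=np.array([(u-f["cx"])/foc(f),(v-f["cy"])/foc(f),1.]); R=np.array(f["R"]);
    return -R.T@np.array(f["t"]), R.T@d
def onplane(f,u,v,z):
    c,d=ray(f,u,v); return c+d*(z-c[2])/d[2]
def proj(f,X):
    p=np.array(f["R"])@np.array(X,float)+np.array(f["t"]); return p[:2]/p[2]*foc(f)+[f["cx"],f["cy"]]
def tool(): 
    o=robot.get_obs(); return o, np.array(o["eef_pos"]), Ro.from_quat(o["orientation"]).as_matrix()
E
python3 - <<'E'
from h import *
o,p,R=tool(); print(R.round(3))
t=cv2.imread("pics/top0.png"); s=cv2.imread("pics/scene0.png")
a=cv2.resize(t[225:295,190:270],(400,350),interpolation=cv2.INTER_CUBIC)
b=cv2.resize(t[185:255,350:430],(400,350),interpolation=cv2.INTER_CUBIC)
c=cv2.resize(s[275:345,235:315],(400,350)[:2],interpolation=cv2.INTER_CUBIC)[:250]
d=cv2.resize(s[165:235,295:375],(400,350),interpolation=cv2.INTER_CUBIC)[:250]
cv2.imwrite("pics/crop1.png",np.vstack([np.hstack([a,b])[:350],np.hstack([c,d])]))
E
```

```text
[[-0.937 -0.     0.349]
 [-0.349  0.001 -0.937]
 [-0.    -1.    -0.001]]
```

View pics/crop1.png

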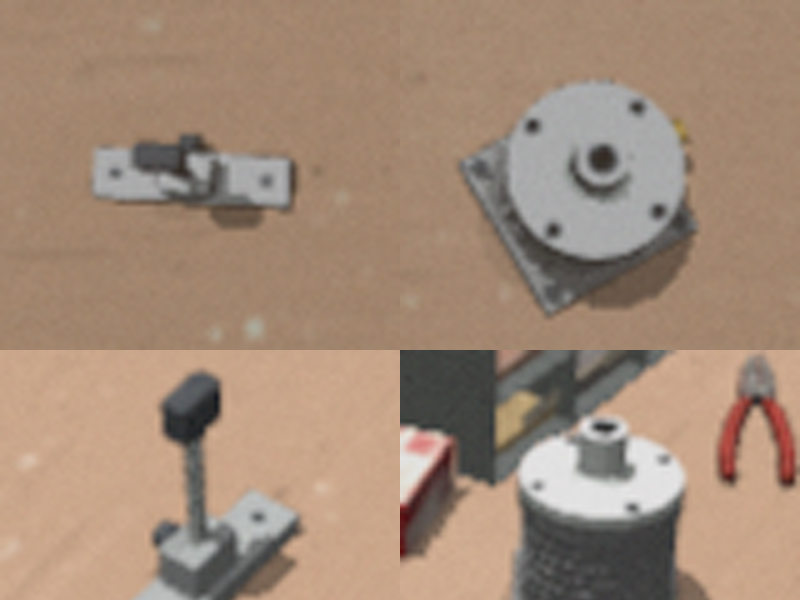

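Top left of the crop confirms a grey steel gauge with a dark thumb piece. Top right shows the cover plate on the rim, its centre at about top px (389,219).

```bash
python3 - <<'E'
from h import *
f=robot.grab_frame("top"); g=robot.grab_frame("scene"); im=f["color"]
def mask(x0,x1,y0,y1,thr):
    hsv=cv2.cvtColor(im,cv2.COLOR_BGR2HSV); m=((hsv[...,1]<45)&(hsv[...,2]>thr)).astype(np.uint8)
    k=np.zeros_like(m); k[y0:y1,x0:x1]=m[y0:y1,x0:x1]; return k
def big(m):
    c,_=cv2.findContours(m,cv2.RETR_EXTERNAL,cv2.CHAIN_APPROX_NONE); return max(c,key=cv2.contourArea)
c=big(mask(355,425,190,255,150)); e=cv2.fitEllipse(cv2.convexHull(c)); print(e, onplane(f,*e[0],94))
print("boss",onplane(f,350+602/5-.4,185+158/5-.4,124))
c=big(mask(195,265,230,290,110)); r=cv2.minAreaRect(c); print(r)
ll=[(93,148),(293,158),(292,210),(93,198)]
P=[onplane(f,190+u/5-.4,225+v/5-.4,z) for (u,v),z in zip(ll,(12,12,4,6))]
print(np.round(P,1)); print("bar mean",np.mean(P,0))
ends=np.array(P); d=(ends[0]+ends[3])-(ends[1]+ends[2]); print("yaw",np.degrees(np.arctan2(d[1],d[0])))
b=np.array([onplane(f,*q,12) for q in cv2.boxPoints(r)]); print(b.round(1),b.mean(0))
# thumb top: scene & top two view
pt=(190+157/5-.4,225+156/5-.4); ps=(235+190/5-.4,275+(405-350)/5-.4)
(c1,d1),(c2,d2)=ray(f,*pt),ray(g,*ps)
s=np.linalg.lstsq(np.stack([d1,-d2],1),c2-c1,rcond=None)[0]; print("thumb",c1+s[0]*d1,c2+s[1]*d2)
# scene check of cover ellipse
im=g["color"]; c=big(mask(310,360,170,220,150)); 
pb=(295+(605-400)/5-.4,165+(425-350)/5-.4); print("boss scene",onplane(g,*pb,124))
for n,(u,v,z) in dict(dish=(326,194,20),cal=(385,304,5),brush=(252,306,5),file=(245,191,10)).items(): print(n,onplane(f,u,v,z).round())
E
```

```text
((388.6460876464844, 218.02854919433594), (34.66207504272461, 35.32833480834961), 103.31922149658203) [ 577.51388052 -179.62361023   94.        ]
boss [ 571.94341399 -388.73490221  124.        ]
((237.01174926757812, 260.3470458984375), (20.631359100341797, 10.0472412109375), 4.39870548248291)
[[501.7 317.7  12. ]
 [493.3 206.2  12. ]
 [465.  208.    4. ]
 [474.2 318.8   6. ]]
bar mean [483.54577193 262.66921595   8.5       ]
yaw 85.46617654784067
[[471.4 267.1  12. ]
 [499.4 265.   12. ]
 [493.6 207.6  12. ]
 [465.6 209.9  12. ]] [482.47827627 237.4170245   12.        ]
thumb [484.9498718  263.88321186 113.11573309] [485.70067576 264.26559196 113.26862875]
boss scene [ 577.46822505 -181.30644298  124.        ]
dish [664. -15.  20.]
cal [ 351. -171.    5.]
brush [355. 197.   5.]
file [680. 214.  10.]
```

```bash
cat >> h.py <<'E'
def go(x,y,z,ang=None):
    o,p,R=tool(); d=R.T@(np.array([x,y,z])-p)/10
    a=np.degrees(np.arctan2(R[1,2],R[0,2])); 
    turn=None if ang is None else np.radians(a-ang)
    print("t",round(o["clock"],2),"pos",p.round(1),"zang",round(a,2),"tilt",R[2].round(3),"F",np.round(o["ft_force"],2),"w",round(o["width"],3))
    print("shift cm",d.round(2),"turn",turn)
E
python3 - <<'E'
from h import *
go(577.5,-180.5,360,-4.5)
E
```

```text
t 0.25 pos [ 218.3 -585.5  404.1] zang -69.56 tilt [-0.    -1.    -0.001] F [0.21 0.31 0.26] w 1.0
shift cm [-47.81   4.44 -25.4 ] turn -1.1354369949793264
```

{"fn": "drive_tool", "kwargs": {"rows": [[-4,0.4,-2.1,-0.1],[-8,0.8,-4.2,-0.2],[-11.5,1.1,-6.1,-0.3],[-15,1.4,-8,-0.4],[-18.5,1.7,-9.8,-0.5],[-22,2,-11.7,-0.6],[-25.5,2.4,-13.5,-0.7],[-29,2.7,-15.4,-0.8],[-32.5,3,-17.2,-0.9],[-36,3.3,-19.1,-1.0]], "claw": 7}}

```text
clock: 1.08
eef_pos: [489.9, -279.2, 371.7]
orientation: [0.445, -0.549, 0.55, -0.445]
ft_force: [0.0, -1.0, 0.7]
width: 0.817
```

```bash
python3 - <<'E'
from h import *
go(577.5,-180.5,360,-4.5)
E
```

```text
t 1.08 pos [ 489.9 -279.2  371.7] zang -11.98 tilt [ 0. -1.  0.] F [ 0.02 -1.02  0.71] w 0.817
shift cm [-11.48   1.17   6.52] turn -0.13055850696604723
```

{"fn": "drive_tool", "kwargs": {"rows": [[-3,0.3,1.7,-0.04],[-6,0.6,3.4,-0.08],[-9,0.9,5.1,-0.13],[-11.5,1.2,6.5,-0.13],[-11.5,1.2,6.5,-0.13],[-11.5,1.2,6.5,-0.13],[-11.5,1.2,6.5,-0.13],[-11.5,1.2,6.5,-0.13],[-11.5,1.2,6.5,-0.13],[-11.5,1.2,6.5,-0.13]]}}

```text
clock: 1.92
eef_pos: [576.3, -183.4, 360.0]
orientation: [0.478, -0.521, 0.521, -0.478]
ft_force: [0.7, -0.1, -0.5]
width: 0.818
```

```bash
python3 - <<'E'
from h import *
go(577.5,-180.5,271,-4.5)
f=robot.grab_frame("wrist"); cv2.imwrite("pics/w1.png",f["color"])
for X in [(577.5,-180.5,124),(577.5,-180.5,94)]: print(proj(f,X))
E
```

```text
t 1.92 pos [ 576.3 -183.4  360. ] zang -4.91 tilt [ 0. -1.  0.] F [ 0.72 -0.08 -0.45] w 0.818
shift cm [-0.3   8.9   0.09] turn -0.007177207370050393
[314.92014362 264.29672708]
[314.71642006 249.75936416]
```

View pics/w1.png

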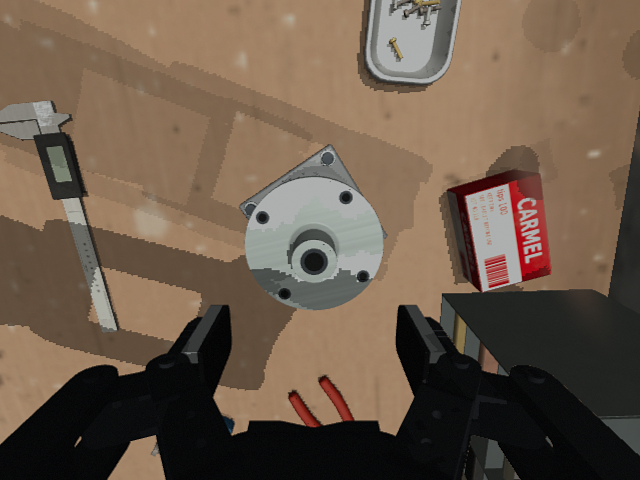

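The wrist picture shows the boss at (314,260) and the plate centre near (314,243), a few px above where I predicted. I refine that.

```bash
python3 - <<'E'
from h import *
f=robot.grab_frame("wrist"); im=f["color"]
hsv=cv2.cvtColor(im,cv2.COLOR_BGR2HSV)
m=((hsv[...,1]<35)&(hsv[...,2]>90)).astype(np.uint8); k=np.zeros_like(m); k[172:315,240:390]=m[172:315,240:390]
k=cv2.morphologyEx(k,cv2.MORPH_OPEN,np.ones((9,9)))
c=max(cv2.findContours(k,0,1)[0],key=cv2.contourArea); e=cv2.fitEllipse(cv2.convexHull(c)); print(e,onplane(f,*e[0],94))
hole=(im[235:290,290:340].sum(2)<150).astype(np.uint8); M=cv2.moments(hole,True); h=(290+M['m10']/M['m00'],235+M['m01']/M['m00']); print(h,onplane(f,*h,120))
v=cv2.resize(im[165:320,235:395],(640,620))[:600]; cv2.imwrite("pics/w1c.png",v)
g=robot.grab_frame("scene"); t=robot.grab_frame("top")
cv2.imwrite("pics/s1c.png",cv2.resize(g["color"][165:235,295:375],(800,700))[:600]);
E
```

```text
((313.2823486328125, 240.3712921142578), (139.14906311035156, 139.78781127929688), 71.0236587524414) [ 577.15769154 -173.58088851   94.        ]
(312.32901554404145, 261.0673575129534) [ 576.05408494 -179.5352013   120.        ]
```

View pics/w1c.png

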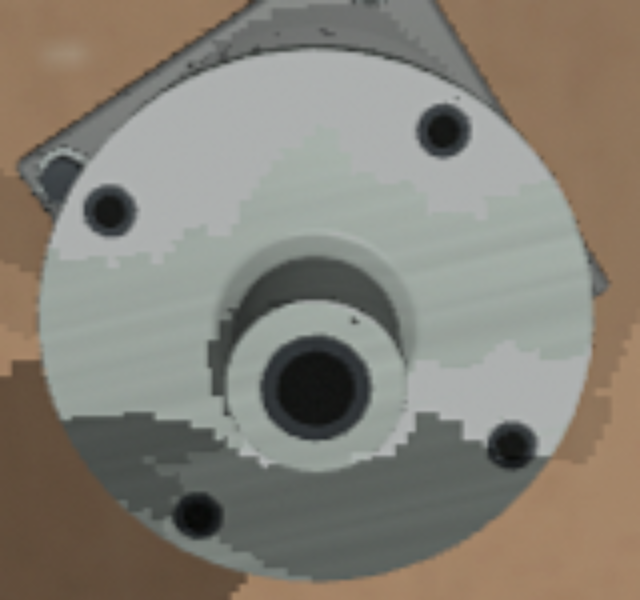

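```bash
python3 - <<'E'
from h import *
go(577,-179,271,-4.5)
E
```

```text
t 2.12 pos [ 576.6 -182.8  359.9] zang -4.86 tilt [ 0. -1.  0.] F [ 0.17 -0.28 -0.03] w 0.822
shift cm [-0.38  8.89  0.  ] turn -0.006272724104956075
```

{"fn": "drive_tool", "kwargs": {"rows": [[-0.1,1.5,0,0],[-0.3,3,0,0],[-0.4,4.5,0,0],[-0.4,6,0,0],[-0.4,7,0,0],[-0.4,7.8,0,0],[-0.4,8.4,0,0],[-0.4,8.8,0,0],[-0.4,8.8,0,0],[-0.4,8.8,0,0]]}}

```text
clock: 2.95
eef_pos: [577.4, -178.5, 272.1]
orientation: [0.478, -0.52, 0.521, -0.479]
ft_force: [-0.2, 0.5, 0.1]
width: 0.817
```

{"fn": "drive_tool", "kwargs": {"rows": [[0,0,0,0],[0,0,0,0],[0,0,0,0],[0,0,0,0],[0,0,0,0],[0,0,0,0],[0,0,0,0],[0,0,0,0],[0,0,0,0],[0,0,0,0]], "claw": 1.5, "grip_force": 50}}

```text
clock: 3.78
eef_pos: [577.4, -178.5, 272.5]
orientation: [0.478, -0.52, 0.521, -0.479]
ft_force: [-1.5, -0.1, 5.4]
width: 0.311
```

```bash
python3 - <<'E'
from h import *
go(577,-179,271,-4.5)
g=robot.grab_frame("scene"); f=robot.grab_frame("wrist")
a=cv2.resize(g["color"][100:250,260:420],(427,400)); b=cv2.resize(f["color"],(373,280)); b=np.vstack([b,np.zeros((120,373,3),np.uint8)])
cv2.imwrite("pics/g1.png",np.hstack([a,b]))
E
```

```text
t 3.78 pos [ 577.4 -178.5  272.5] zang -4.81 tilt [ 0.    -1.     0.001] F [-1.49 -0.14  5.39] w 0.311
shift cm [ 0.06  0.15 -0.03] turn -0.005428470953571462
```

View pics/g1.png

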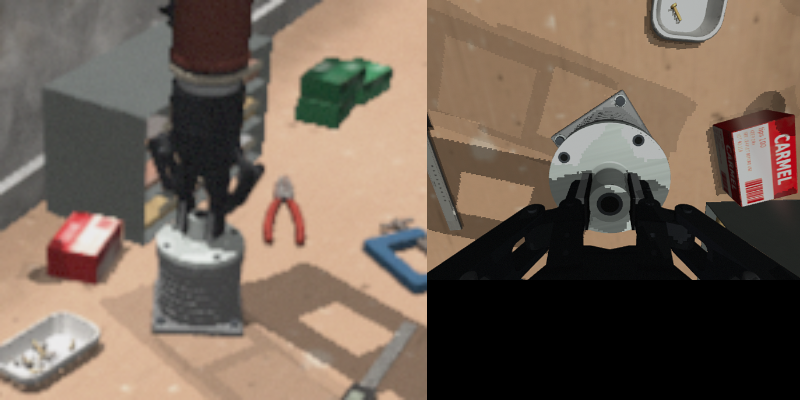

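The boss is gripped between the fingers (seen at 607,200 in the right-hand panel). I lift.

{"fn": "drive_tool", "kwargs": {"rows": [[0,-0.4,0,0],[0,-1,0,0],[0,-2,0,0],[0,-3,0,0],[0,-4.5,0,0],[0,-6,0,0],[0,-7,0,0],[0,-7.5,0,0],[0,-7.5,0,0],[0,-7.5,0,0]]}}

```text
clock: 4.72
eef_pos: [577.1, -178.3, 346.7]
orientation: [0.479, -0.521, 0.521, -0.479]
ft_force: [0.2, -0.3, -3.5]
width: 0.309
```

```bash
python3 - <<'E'
from h import *
go(500,10,300,-4.5)
f=robot.grab_frame("wrist"); cv2.imwrite("pics/w2.png",f["color"])
E
```

```text
t 4.72 pos [ 577.1 -178.3  346.7] zang -4.81 tilt [ 0. -1.  0.] F [ 0.17 -0.27 -3.49] w 0.309
shift cm [-18.12   4.67  -9.27] turn -0.005482601484583088
```

View pics/w2.png

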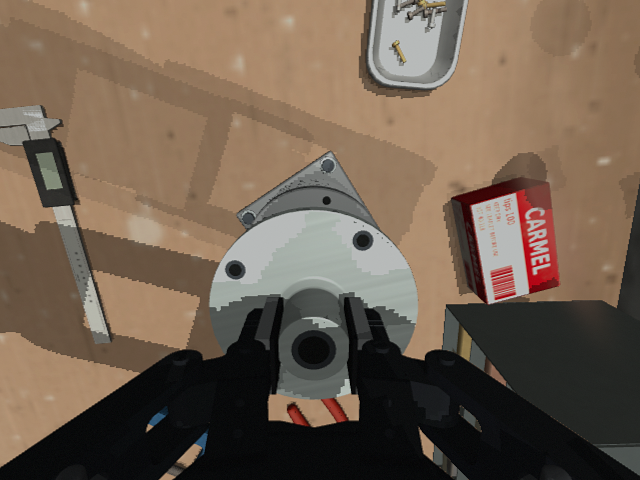

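Lifted: the wrist force shows a 3.5 N load and the cover is off the cylinder. I move it to open bench at (500,10).

{"fn": "drive_tool", "kwargs": {"rows": [[-2,0,-1,0],[-5,0,-2.5,0],[-8.5,0,-4.4,0],[-12,0,-6.1,0],[-15,0.5,-7.7,0],[-17,2,-8.8,0],[-18.1,4,-9.3,0],[-18.1,6,-9.3,0],[-18.1,8,-9.3,0],[-18.1,9.5,-9.3,0]]}}

```text
clock: 5.6
eef_pos: [498.4, 10.5, 249.1]
orientation: [-0.48, 0.521, -0.519, 0.478]
ft_force: [-0.4, 1.0, -3.7]
width: 0.31
```

```bash
python3 - <<'E'
from h import *
go(500,10,192,-4.5)
f=robot.grab_frame("wrist"); g=robot.grab_frame("top");cv2.imwrite("pics/w3.png",np.hstack([cv2.resize(f["color"],(400,300)),cv2.resize(g["color"],(400,300))]))
cv2.imwrite("pics/b1.png",cv2.resize(g["color"][185:255,350:430],(800,700))[:600])
E
```

```text
t 5.6 pos [498.4  10.5 249.1] zang -4.75 tilt [-0.    -1.    -0.003] F [-0.36  0.97 -3.7 ] w 0.31
shift cm [0.03 5.71 0.18] turn -0.00443347772143752
```

View pics/w3.png

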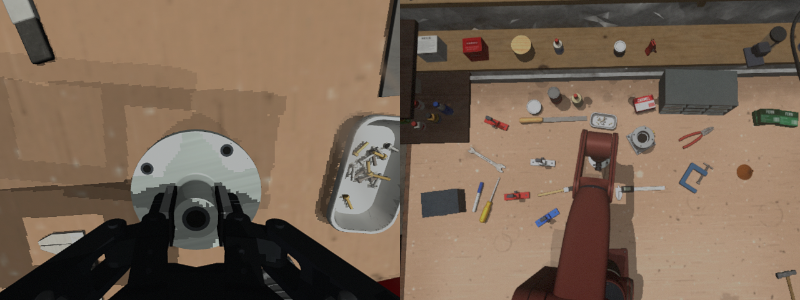

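View pics/b1.png

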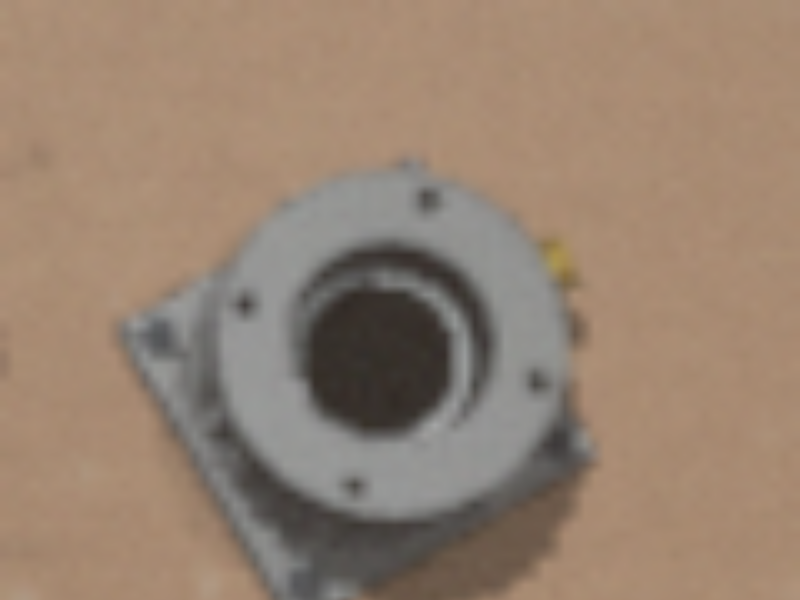

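The top crop shows the open cylinder: rim centre at top px (389,219), dark piston cushion at about (388,220.6). The spot under the cover is clear, so I lower.

{"fn": "drive_tool", "kwargs": {"rows": [[0,1,0,0],[0,2,0,0],[0,3,0,0],[0,4,0,0],[0,4.6,0,0],[0,5,0,0],[0,5.2,0,0],[0,5.3,0,0],[0,5.4,0,0],[0,5.4,0,0]]}}

```text
clock: 6.53
eef_pos: [499.9, 9.8, 198.0]
orientation: [0.478, -0.52, 0.521, -0.479]
ft_force: [0.7, -0.8, -3.1]
width: 0.312
```

```bash
python3 - <<'E'
from h import *
go(500,10,192,-4.5)
f=robot.grab_frame("top")
def P(u,v): return 350+u/10-.45,185+v/10-.45
c=onplane(f,*P(395,345),86); print("rim",c)
for e in [(395,170),(395,520),(218,345),(570,345)]: print(onplane(f,*P(*e),86).round(1))
# piston centre: lies on cylinder axis; depth by ray vs z
for z in (20,40,60,64): print(z,onplane(f,*P(380,360),z).round(1))
E
```

```text
t 6.53 pos [499.9   9.8 198. ] zang -4.81 tilt [ 0.    -1.     0.001] F [ 0.68 -0.77 -3.15] w 0.312
shift cm [-0.02  0.6   0.01] turn -0.0054747517198609095
rim [ 576.11080744 -181.65296303   86.        ]
[ 623.9 -183.7   86. ]
[ 528.7 -179.7   86. ]
[ 577.3 -134.2   86. ]
[ 575.  -228.6   86. ]
20 [ 583.4 -186.1   20. ]
40 [ 580.  -183.5   40. ]
60 [ 576.6 -180.8   60. ]
64 [ 575.9 -180.3   64. ]
```

{"fn": "drive_tool", "kwargs": {"rows": [[0,0.1,0,0],[0,0.2,0,0],[0,0.3,0,0],[0,0.4,0,0],[0,0.5,0,0],[0,0.55,0,0],[0,0.6,0,0],[0,0.65,0,0],[0,0.65,0,0],[0,0.65,0,0]]}}

```text
clock: 7.42
eef_pos: [499.8, 9.8, 192.4]
orientation: [-0.479, 0.521, -0.52, 0.478]
ft_force: [-7.0, 0.1, 11.5]
width: 0.309
```

The cover is on the bench: the force went from -3 to +11 N. I release and rise.

{"fn": "drive_tool", "kwargs": {"rows": [[0,-0.1,0,0],[0,-0.1,0,0],[0,-0.1,0,0],[0,-0.1,0,0],[0,-0.1,0,0],[0,-0.1,0,0],[0,-0.1,0,0],[0,-0.1,0,0],[0,-0.1,0,0],[0,-0.1,0,0]], "claw": 7}}

```text
clock: 8.25
eef_pos: [499.7, 9.8, 192.2]
orientation: [-0.479, 0.521, -0.521, 0.479]
ft_force: [0.5, -0.2, -0.2]
width: 0.818
```

{"fn": "drive_tool", "kwargs": {"rows": [[0,-1,0,0],[0,-3,0,0],[0,-5,0,0],[0,-7,0,0],[0,-9,0,0],[0,-11,0,0],[0,-13,0,0],[0,-15,0,0],[0,-16,0,0],[0,-16,0,0]]}}

```text
clock: 9.08
eef_pos: [500.6, 9.7, 355.6]
orientation: [0.477, -0.519, 0.522, -0.48]
ft_force: [0.2, -0.0, 1.1]
width: 0.82
```

```bash
python3 - <<'E'
from h import *
go(484.5,263.5-30,350,-4.5)
f=robot.grab_frame("wrist"); cv2.imwrite("pics/w4.png",f["color"])
E
```

```text
t 9.08 pos [500.6   9.7 355.6] zang -4.81 tilt [ 0.    -1.     0.006] F [ 0.24 -0.02  1.12] w 0.82
shift cm [-22.17   0.53  -3.48] turn -0.00538289565513165
```

View pics/w4.png

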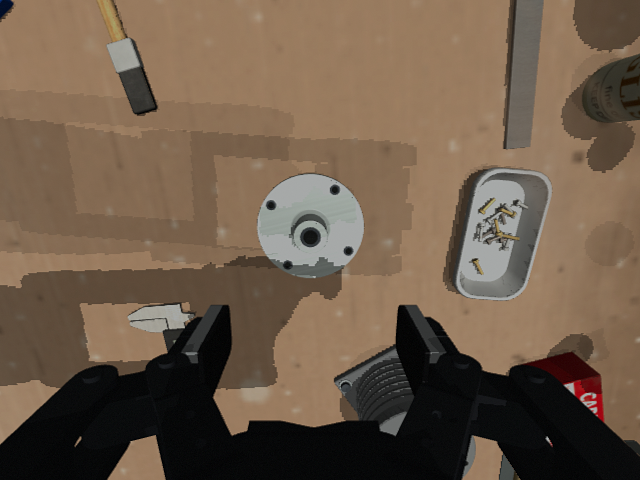

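The cover stands boss up at (310,225) in the wrist view. I go to above the gauge.

{"fn": "drive_tool", "kwargs": {"rows": [[-3,0,-0.5,0],[-7,0,-1,0],[-11,0,-1.7,0],[-15,0,-2.4,0],[-19,0,-3,0],[-22,0,-3.5,0],[-22.2,0,-3.5,0],[-22.2,0,-3.5,0],[-22.2,0,-3.5,0],[-22.2,0,-3.5,0]]}}

```text
clock: 9.97
eef_pos: [483.4, 232.9, 351.2]
orientation: [-0.479, 0.521, -0.521, 0.478]
ft_force: [0.4, -0.6, -0.0]
width: 0.82
```

```bash
python3 - <<'E'
from h import *
go(484.5,263.5,273,-4.5)
f=robot.grab_frame("wrist"); cv2.imwrite("pics/w5.png",f["color"])
print(proj(f,(484.5,263.5,122)),proj(f,(484.5,263.5,12)))
E
```

```text
t 9.97 pos [483.4 232.9 351.2] zang -4.87 tilt [ 0.001 -1.    -0.001] F [ 0.44 -0.58 -0.04] w 0.82
shift cm [-3.07  7.82 -0.14] turn -0.00644764258207423
[311.53430497 222.10850158] [312.31394928 193.81312286]
```

View pics/w5.png

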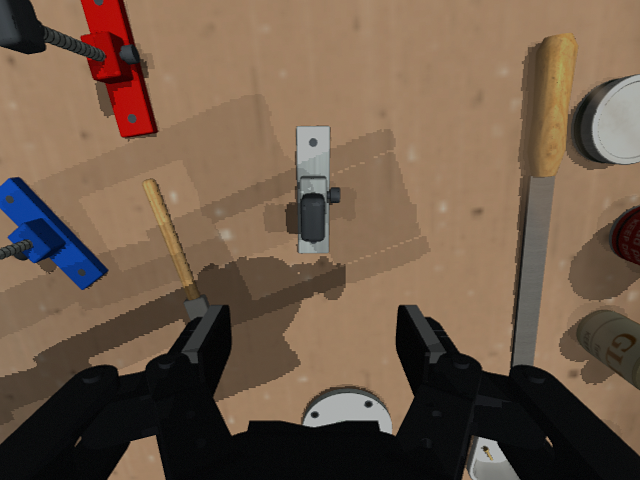

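The grey gauge is at (313,190), its thumb piece at (313,218), lock screw to the right, and the bar is in line with the jaws. The red and blue ones are well to the left.

{"fn": "drive_tool", "kwargs": {"rows": [[-1,0,-0.1,0],[-2,0,-0.1,0],[-3.2,0.5,-0.1,0],[-3.2,2,-0.1,0],[-3.2,3.5,-0.1,0],[-3.2,5,-0.1,0],[-3.2,6.3,-0.1,0],[-3.2,7.2,-0.1,0],[-3.2,7.7,-0.1,0],[-3.2,7.7,-0.1,0]]}}

```text
clock: 10.85
eef_pos: [484.7, 266.0, 273.8]
orientation: [-0.479, 0.521, -0.52, 0.478]
ft_force: [-0.3, -0.2, -0.5]
width: 0.816
```

```bash
python3 - <<'E'
from h import *
go(485,264.5,273,-4.5)
f=robot.grab_frame("wrist"); cv2.imwrite("pics/w6.png",f["color"])
E
```

```text
t 10.85 pos [484.7 266.  273.8] zang -4.81 tilt [ 0.001 -1.    -0.002] F [-0.27 -0.18 -0.53] w 0.816
shift cm [0.15 0.08 0.04] turn -0.005421045056657593
```

View pics/w6.png

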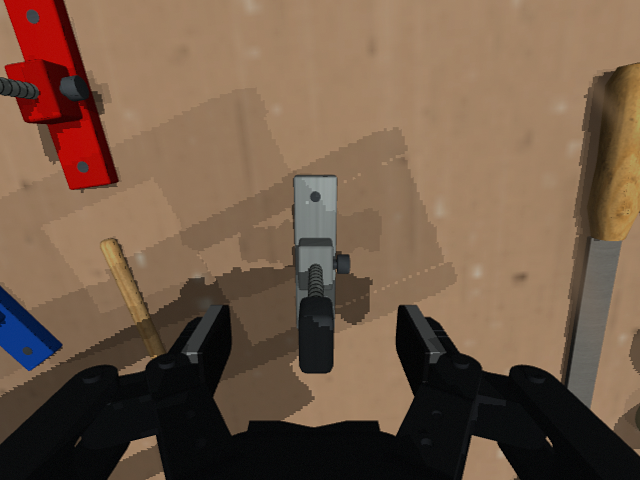

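The thumb piece sits between the pads at (316,340). I close.

{"fn": "drive_tool", "kwargs": {"rows": [[0,0,0,0],[0,0,0,0],[0,0,0,0],[0,0,0,0],[0,0,0,0],[0,0,0,0],[0,0,0,0],[0,0,0,0],[0,0,0,0],[0,0,0,0]], "claw": 0.4, "grip_force": 50}}

```text
clock: 11.73
eef_pos: [485.3, 266.0, 275.4]
orientation: [0.478, -0.52, 0.521, -0.479]
ft_force: [1.4, 0.4, 1.9]
width: 0.147
```

{"fn": "drive_tool", "kwargs": {"rows": [[0,0,0,0],[0,0,0,0],[0,-0.3,0,0],[0,-0.7,0,0],[0,-1.2,0,0],[0,-2,0,0],[0,-2.5,0,0],[0,-3,0,0],[0,-3,0,0],[0,-3,0,0]]}}

```text
clock: 12.57
eef_pos: [485.3, 266.0, 305.8]
orientation: [0.478, -0.52, 0.521, -0.479]
ft_force: [0.2, -0.9, -4.5]
width: 0.153
```

```bash
python3 - <<'E'
from h import *
go(485,264.5,400,-4.5)
f=robot.grab_frame("wrist");g=robot.grab_frame("scene"); cv2.imwrite("pics/w7.png",np.hstack([cv2.resize(f["color"],(400,300)),cv2.resize(g["color"][200:360,180:393],(400,300))]))
E
```

```text
t 12.57 pos [485.3 266.  305.8] zang -4.81 tilt [-0.    -1.     0.001] F [ 0.23 -0.91 -4.54] w 0.153
shift cm [ 0.15 -9.42 -0.01] turn -0.005471855722136532
```

View pics/w7.png

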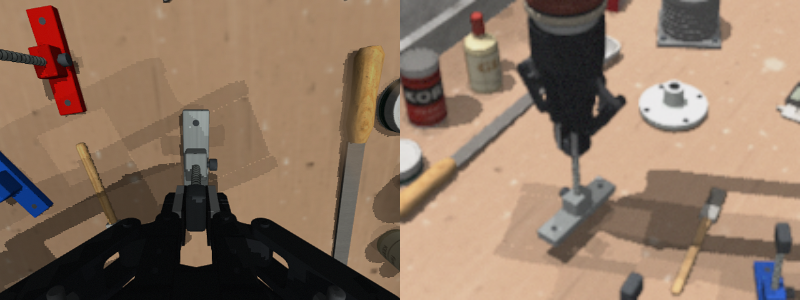

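The gauge hangs level below the gripper, load 4.5–5 N. I raise it to 130 mm and carry it across.

```bash
python3 - <<'E'
from h import *
go(576.5,-181,405,-4.5)
E
```

```text
t 12.67 pos [485.  265.9 305. ] zang -4.81 tilt [ 0. -1. -0.] F [ 0.35  0.39 -5.46] w 0.149
shift cm [ 43.76 -10.    12.87] turn -0.00548066524344842
```

{"fn": "drive_tool", "kwargs": {"rows": [[0,-2,0,0],[0,-4,0,0],[0.5,-7,0.1,0],[2,-9,0.4,0],[4,-10,0.8,0],[7,-10,1.5,0],[10,-10,2.1,0],[13,-10,2.8,0],[16,-10,3.5,0],[19,-10,4.1,0]]}}

```text
clock: 13.5
eef_pos: [509.9, 71.8, 404.8]
orientation: [-0.479, 0.521, -0.52, 0.478]
ft_force: [0.7, -0.8, -4.4]
width: 0.151
```

```bash
python3 - <<'E'
from h import *
go(576.5,-181,405,-4.5)
E
```

```text
t 13.5 pos [509.9  71.8 404.8] zang -4.8 tilt [ 0.    -1.    -0.001] F [ 0.69 -0.78 -4.42] w 0.151
shift cm [ 2.463e+01 -2.000e-02  8.750e+00] turn -0.005188375006368792
```

{"fn": "drive_tool", "kwargs": {"rows": [[3,0,1.1,0],[6,0,2.2,0],[9,0,3.3,0],[12,0,4.4,0],[15,0,5.5,0],[18,0,6.6,0],[21,0,7.6,0],[23,0,8.3,0],[24.2,0,8.7,0],[24.5,0,8.7,0]]}}

```text
clock: 14.33
eef_pos: [576.3, -180.3, 404.4]
orientation: [-0.478, 0.521, -0.521, 0.478]
ft_force: [0.2, 1.1, -5.0]
width: 0.149
```

{"fn": "drive_tool", "kwargs": {"rows": [[0,0.3,0,0],[0,0.7,0,0],[0,1.2,0,0],[0,1.7,0,0],[0,2.1,0,0],[0,2.4,0,0],[0,2.6,0,0],[0,2.7,0,0],[0,2.7,0,0],[0,2.7,0,0]]}}

```text
clock: 15.17
eef_pos: [576.2, -178.3, 378.4]
orientation: [0.479, -0.52, 0.521, -0.479]
ft_force: [0.8, 0.7, -5.7]
width: 0.147
```

```bash
python3 - <<'E'
from h import *
go(576.5,-181,361.4,-4.5)
f=robot.grab_frame("wrist");g=robot.grab_frame("scene");t=robot.grab_frame("top"); cv2.imwrite("pics/w8.png",f["color"]); cv2.imwrite("pics/s8.png",np.hstack([cv2.resize(g["color"][140:240,280:400],(480,400)),cv2.resize(t["color"][180:260,350:430],(320,400))]))
E
```

```text
t 15.17 pos [ 576.2 -178.3  378.4] zang -4.82 tilt [ 0. -1.  0.] F [ 0.83  0.69 -5.72] w 0.147
shift cm [0.26 1.7  0.05] turn -0.005532345408021339
```

View pics/w8.png

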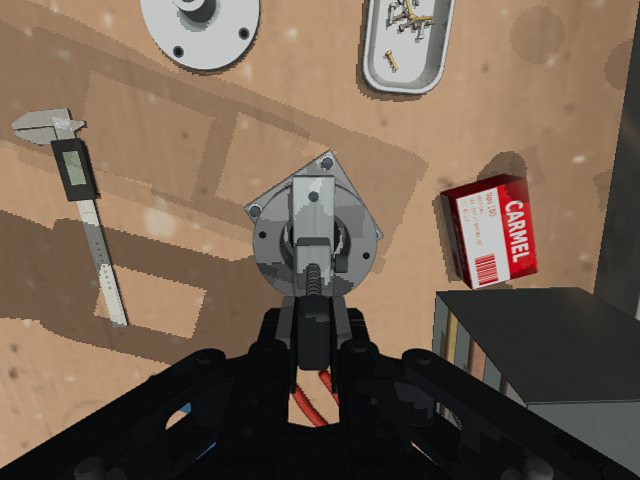

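View pics/s8.png

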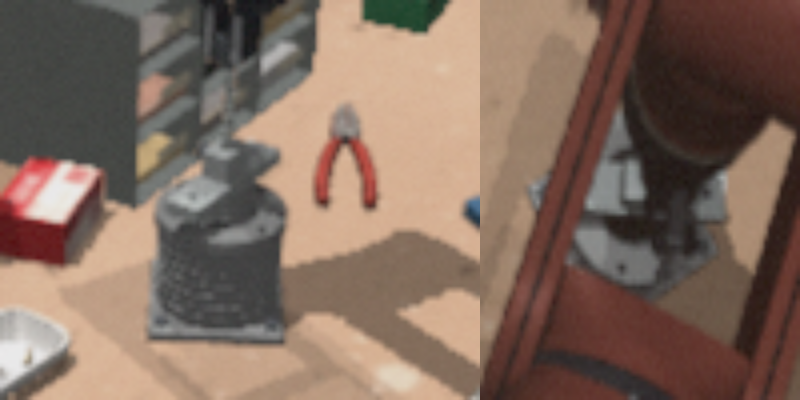

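```bash
python3 - <<'E'
from h import *
f=robot.grab_frame("wrist"); cv2.imwrite("pics/w8c.png",cv2.resize(f["color"][140:310,230:400],(600,600),interpolation=cv2.INTER_CUBIC))
print(onplane(f,314,177,115), onplane(f,252,240,86), onplane(f,379,240,86))
E
```

```text
[ 581.10113738 -125.89818286  115.        ] [ 529.98099893 -171.98892081   86.        ] [ 626.42463998 -179.99797194   86.        ]
```

View pics/w8c.png

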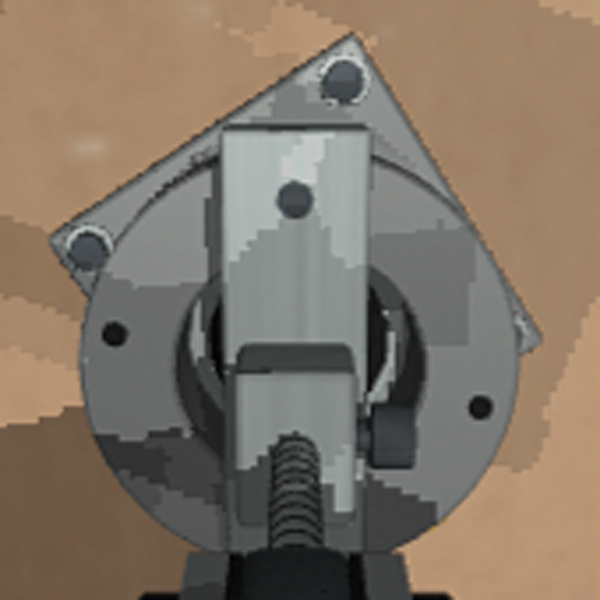

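Relative positions: the top camera says the gauge is centred, the wrist camera says it sits a few mm toward -y. I split the difference with +2.5 mm y and +1 mm x. Then I lower to just above the rim.

{"fn": "drive_tool", "kwargs": {"rows": [[-0.1,0.2,0.1,0],[-0.2,0.4,0.1,0],[-0.2,0.7,0.1,0],[-0.2,1.0,0.1,0],[-0.2,1.2,0.1,0],[-0.2,1.3,0.1,0],[-0.2,1.4,0.1,0],[-0.2,1.4,0.1,0],[-0.2,1.4,0.1,0],[-0.2,1.4,0.1,0]]}}

```text
clock: 16.2
eef_pos: [577.4, -176.4, 364.4]
orientation: [0.479, -0.52, 0.521, -0.479]
ft_force: [0.6, 1.3, -5.0]
width: 0.151
```

{"fn": "drive_tool", "kwargs": {"rows": [[0,0.05,0,0],[0,0.1,0,0],[0,0.15,0,0],[0,0.2,0,0],[0,0.25,0,0],[0,0.3,0,0],[0,0.35,0,0],[0,0.4,0,0],[0,0.4,0,0],[0,0.4,0,0]]}}

```text
clock: 17.03
eef_pos: [577.4, -176.4, 360.6]
orientation: [0.478, -0.52, 0.521, -0.479]
ft_force: [-1.5, 1.6, 1.4]
width: 0.147
```

The bar has landed (force -5 → +1.4 N) and the rod has started to slide. I check the picture.

```bash
python3 - <<'E'
from h import *
go(576.5,-181,361.4,-4.5)
f=robot.grab_frame("wrist");g=robot.grab_frame("scene"); cv2.imwrite("pics/w9.png",np.hstack([cv2.resize(f["color"][130:330,220:420],(400,400)),cv2.resize(g["color"][140:240,290:390],(400,400))]))
E
```

```text
t 17.03 pos [ 577.4 -176.4  360.6] zang -4.81 tilt [ 0.    -1.     0.001] F [-1.54  1.61  1.41] w 0.147
shift cm [ 0.47 -0.08 -0.06] turn -0.005405055491281242
```

View pics/w9.png

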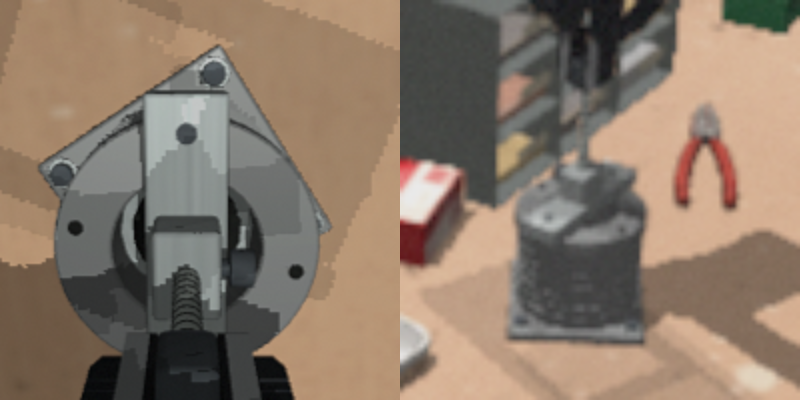

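{"fn": "drive_tool", "kwargs": {"rows": [[0,0.2,0,0],[0,0.5,0,0],[0,0.8,0,0],[0,1.1,0,0],[0,1.4,0,0],[0,1.7,0,0],[0,1.9,0,0],[0,2.05,0,0],[0,2.1,0,0],[0,2.1,0,0]], "grip_force": 20}}

```text
clock: 17.97
eef_pos: [577.4, -176.4, 338.9]
orientation: [-0.479, 0.521, -0.521, 0.479]
ft_force: [0.1, -0.6, -2.1]
width: 0.146
```

```bash
python3 - <<'E'
from h import *
go(577.4,-176.4,338,-4.5)
E
```

```text
t 17.97 pos [ 577.4 -176.4  338.9] zang -4.81 tilt [-0. -1. -0.] F [ 0.07 -0.64 -2.07] w 0.146
shift cm [0.   0.09 0.  ] turn -0.005490389730162033
```

{"fn": "drive_tool", "kwargs": {"rows": [[0,0.03,0,0],[0,0.06,0,0],[0,0.09,0,0],[0,0.12,0,0],[0,0.15,0,0],[0,0.18,0,0],[0,0.2,0,0],[0,0.2,0,0],[0,0.2,0,0],[0,0.2,0,0]]}}

```text
clock: 18.8
eef_pos: [577.4, -176.4, 337.2]
orientation: [0.479, -0.521, 0.521, -0.479]
ft_force: [-0.1, 0.4, 1.5]
width: 0.149
```

{"fn": "drive_tool", "kwargs": {"rows": [[0,0.03,0,0],[0,0.06,0,0],[0,0.09,0,0],[0,0.12,0,0],[0,0.15,0,0],[0,0.18,0,0],[0,0.2,0,0],[0,0.2,0,0],[0,0.2,0,0],[0,0.2,0,0]]}}

```text
clock: 19.63
eef_pos: [577.4, -176.4, 335.1]
orientation: [0.479, -0.521, 0.521, -0.479]
ft_force: [-0.6, 0.3, 0.8]
width: 0.151
```

{"fn": "drive_tool", "kwargs": {"rows": [[0,0.03,0,0],[0,0.06,0,0],[0,0.09,0,0],[0,0.12,0,0],[0,0.15,0,0],[0,0.18,0,0],[0,0.2,0,0],[0,0.2,0,0],[0,0.2,0,0],[0,0.2,0,0]]}}

```text
clock: 20.47
eef_pos: [577.4, -176.4, 333.6]
orientation: [0.479, -0.52, 0.521, -0.479]
ft_force: [-1.9, 1.3, 6.0]
width: 0.148
```

The force is 6 N and the TCP lags by about 0.4 mm. That gives a depth of about 25 mm, which agrees with the camera estimate. I confirm with a tiny further press.

{"fn": "drive_tool", "kwargs": {"rows": [[0,0.01,0,0],[0,0.02,0,0],[0,0.03,0,0],[0,0.04,0,0],[0,0.04,0,0],[0,0.04,0,0],[0,0.04,0,0],[0,0.04,0,0],[0,0.04,0,0],[0,0.04,0,0]]}}

```text
clock: 21.3
eef_pos: [577.4, -176.4, 333.3]
orientation: [0.479, -0.52, 0.521, -0.479]
ft_force: [-2.1, 1.3, 6.4]
width: 0.146
```

{"fn": "drive_tool", "kwargs": {"rows": [[0,0.02,0,0],[0,0.04,0,0],[0,0.06,0,0],[0,0.08,0,0],[0,0.08,0,0],[0,0.08,0,0],[0,0.08,0,0],[0,0.08,0,0],[0,0.08,0,0],[0,0.08,0,0]]}}

```text
clock: 22.13
eef_pos: [577.5, -176.4, 332.9]
orientation: [0.478, -0.52, 0.521, -0.479]
ft_force: [-3.8, 1.9, 7.9]
width: 0.144
```

```bash
python3 - <<'E'
from h import *
go(577.4,-176.4,333,-4.5)
for i in range(4):
    f=robot.grab_frame("wrist"); o=robot.get_obs(); print(np.round(o["ft_force"],2),o["eef_pos"][2])
g=robot.grab_frame("scene"); cv2.imwrite("pics/w10.png",np.hstack([cv2.resize(f["color"][130:400,200:470],(400,400)),cv2.resize(g["color"][140:240,290:390],(400,400))]))
E
```

```text
t 22.13 pos [ 577.5 -176.4  332.9] zang -4.81 tilt [ 0.    -1.     0.001] F [-3.76  1.95  7.91] w 0.144
shift cm [ 0.   -0.01 -0.01] turn -0.005398479238942105
[-2.72  0.7   7.93] 332.9151606464155
[-2.58  2.11  7.54] 332.9317166648027
[-2.23  1.96  7.29] 332.9086355421761
[-3.03  1.32  8.83] 332.9227461331805
```

View pics/w10.png

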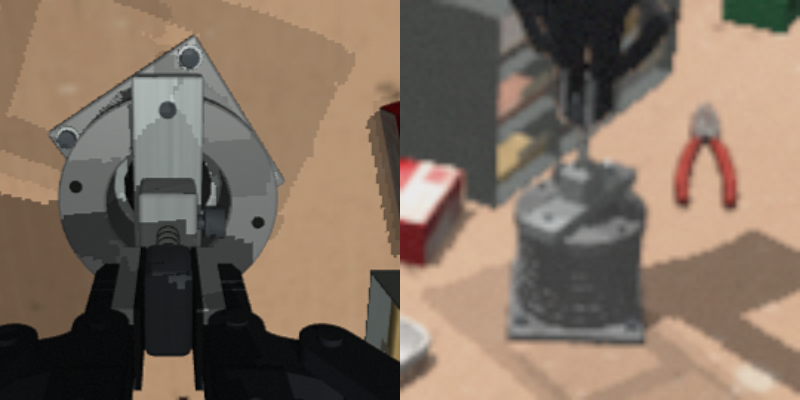

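The bar is flat on the rim and the force rises steadily to 8 N, so the rod is on the piston. I release.

{"fn": "drive_tool", "kwargs": {"rows": [[0,0,0,0],[0,0,0,0],[0,0,0,0],[0,0,0,0],[0,0,0,0],[0,0,0,0],[0,0,0,0],[0,0,0,0],[0,0,0,0],[0,0,0,0]], "claw": 5}}

```text
clock: 23.22
eef_pos: [577.4, -176.4, 332.0]
orientation: [0.479, -0.521, 0.521, -0.479]
ft_force: [-0.4, 0.4, 0.1]
width: 0.587
```

{"fn": "drive_tool", "kwargs": {"rows": [[0,-0.5,0,0],[0,-1,0,0],[0,-1.5,0,0],[0,-2,0,0],[0,-2.5,0,0],[0,-3,0,0],[0,-3.5,0,0],[0,-4,0,0],[0,-4,0,0],[0,-4,0,0]]}}

```text
clock: 24.05
eef_pos: [577.4, -176.4, 372.5]
orientation: [0.478, -0.52, 0.521, -0.479]
ft_force: [-0.7, 1.2, -0.5]
width: 0.589
```

{"fn": "drive_tool", "kwargs": {"rows": [[0,0,0,0],[0,0,0,0],[0,0,0,0],[0,0,0,0],[0,0,0,0],[0,0,0,0],[0,0,0,0],[0,0,0,0],[0,0,0,0],[0,0,0,0]], "claw": 0}}

```text
clock: 24.88
eef_pos: [577.4, -176.4, 372.0]
orientation: [0.479, -0.521, 0.521, -0.479]
ft_force: [0.1, 0.1, 1.2]
width: -0.001
```

```bash
python3 - <<'E'
from h import *
go(577.4,-176.4,333,-4.5)
f=robot.grab_frame("wrist")
g=robot.grab_frame("scene"); cv2.imwrite("pics/w11.png",np.hstack([cv2.resize(f["color"][130:400,200:470],(400,400)),cv2.resize(g["color"][110:210,290:390],(400,400))]))
E
```

```text
t 24.88 pos [ 577.4 -176.4  372. ] zang -4.82 tilt [ 0. -1.  0.] F [0.11 0.09 1.25] w -0.001
shift cm [0.  3.9 0. ] turn -0.005499657825549035
```

View pics/w11.png

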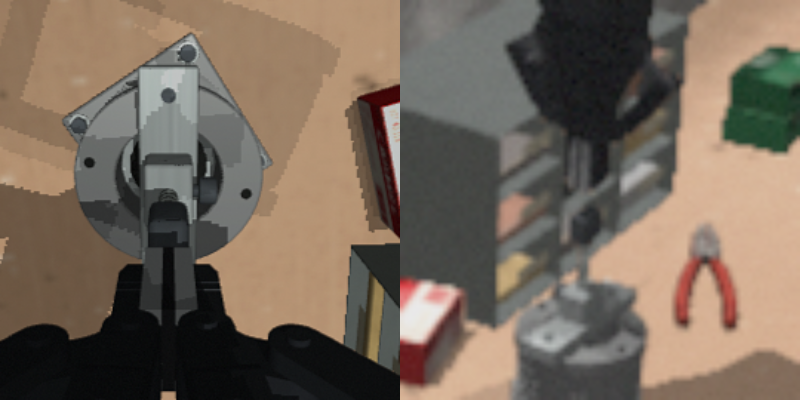

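The closed fingers stand above the thumb piece. I confirm the touch with a light push on top, which should meet at a TCP of about 352.5.

{"fn": "drive_tool", "kwargs": {"rows": [[0,0.3,0,0],[0,0.6,0,0],[0,0.9,0,0],[0,1.2,0,0],[0,1.4,0,0],[0,1.6,0,0],[0,1.7,0,0],[0,1.75,0,0],[0,1.75,0,0],[0,1.75,0,0]]}}

```text
clock: 25.82
eef_pos: [577.4, -176.4, 354.6]
orientation: [0.479, -0.52, 0.521, -0.479]
ft_force: [1.2, -0.1, 0.2]
width: 0.003
```

{"fn": "drive_tool", "kwargs": {"rows": [[0,0.02,0,0],[0,0.04,0,0],[0,0.06,0,0],[0,0.08,0,0],[0,0.1,0,0],[0,0.12,0,0],[0,0.13,0,0],[0,0.13,0,0],[0,0.13,0,0],[0,0.13,0,0]]}}

```text
clock: 26.65
eef_pos: [577.4, -176.4, 353.5]
orientation: [0.478, -0.52, 0.521, -0.479]
ft_force: [-0.9, -0.3, 3.7]
width: -0.003
```

{"fn": "drive_tool", "kwargs": {"rows": [[0,0.01,0,0],[0,0.02,0,0],[0,0.03,0,0],[0,0.04,0,0],[0,0.05,0,0],[0,0.05,0,0],[0,0.05,0,0],[0,0.05,0,0],[0,0.05,0,0],[0,0.05,0,0]]}}

```text
clock: 27.48
eef_pos: [577.4, -176.4, 353.0]
orientation: [0.478, -0.52, 0.521, -0.479]
ft_force: [-0.6, 1.3, 4.3]
width: 0.004
```

{"fn": "drive_tool", "kwargs": {"rows": [[0,0.02,0,0],[0,0.04,0,0],[0,0.06,0,0],[0,0.08,0,0],[0,0.08,0,0],[0,0.08,0,0],[0,0.08,0,0],[0,0.08,0,0],[0,0.08,0,0],[0,0.08,0,0]]}}

```text
clock: 28.32
eef_pos: [577.5, -176.4, 352.6]
orientation: [0.478, -0.52, 0.521, -0.479]
ft_force: [-1.4, 0.5, 6.9]
width: 0.001
```

```bash
python3 - <<'E'
from h import *
for i in range(5):
    f=robot.grab_frame("wrist"); o=robot.get_obs(); print(np.round(o["ft_force"],2),o["eef_pos"][2])
E
```

```text
[-1.56  0.46  6.75] 352.59897190488067
[-1.21  0.82  7.23] 352.58110977249146
[-1.14  0.39  6.82] 352.5923003685197
[-1.1   0.12  6.48] 352.58999811185157
[-0.97  1.95  7.11] 352.57611592834394
```

The force rises elastically with displacement, to a static 6.9 N. That is far above the 1.8 N slide friction, so the tip is on the cushion. I withdraw.

{"fn": "drive_tool", "kwargs": {"rows": [[0,-0.2,0,0],[0,-0.6,0,0],[0,-1.5,0,0],[0,-3,0,0],[0,-5,0,0],[0,-7,0,0],[0,-9,0,0],[0,-10,0,0],[0,-10,0,0],[0,-10,0,0]]}}

```text
clock: 29.4
eef_pos: [577.4, -176.4, 452.0]
orientation: [0.478, -0.52, 0.521, -0.479]
ft_force: [0.4, 0.3, -0.2]
width: 0.0
```

```bash
python3 - <<'E'
from h import *
go(577.4,-176.4,333,-4.5)
f=robot.grab_frame("wrist"); t=robot.grab_frame("top")
g=robot.grab_frame("scene"); cv2.imwrite("pics/w12.png",np.hstack([cv2.resize(f["color"],(400,300)),cv2.resize(t["color"],(400,300))])); cv2.imwrite("pics/s12.png",cv2.resize(g["color"][110:260,230:390],(640,600),interpolation=cv2.INTER_CUBIC))
E
```

```text
t 29.4 pos [ 577.4 -176.4  452. ] zang -4.81 tilt [ 0.    -1.     0.001] F [ 0.41  0.34 -0.21] w 0.0
shift cm [-0.00e+00  1.19e+01 -1.00e-02] turn -0.005496950596812986
```

View pics/w12.png

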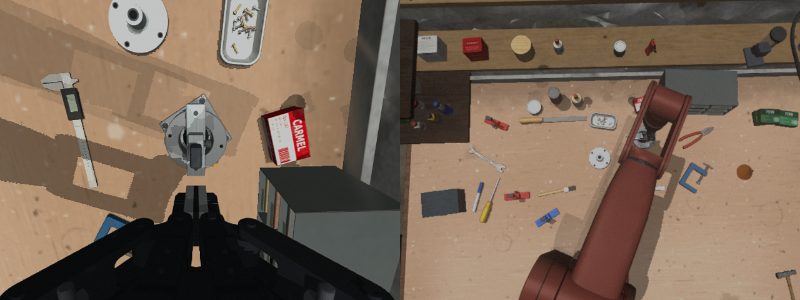

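View pics/s12.png

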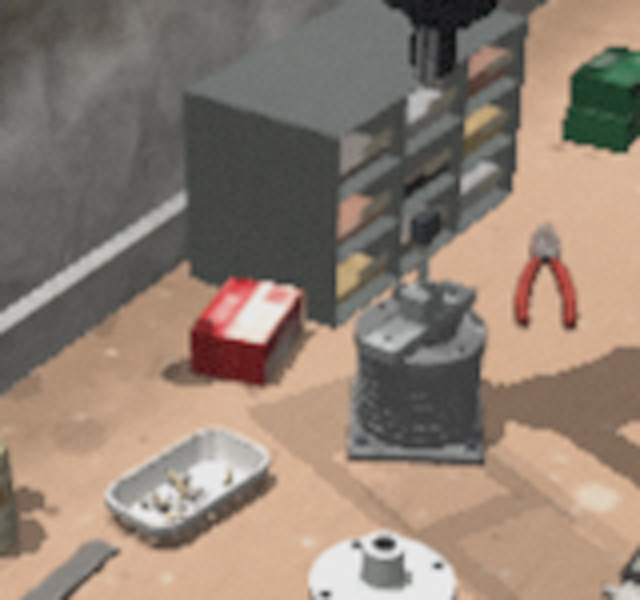

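The gauge stands flat and central on the rim at wrist (196,140), with the rod down and the fingers clear. The cover lies boss up on the bench at (138,18), and the bystanders have not moved. I hand in.

```bash
python3 -c "
from station import robot
print(robot.close_job())"
```

```text
the job is handed in; nothing more can be done
None
```

The gauge is standing on the cylinder rim with its rod touching the piston, and by my measurement the piston top is about 25 mm below the rim. The cover is boss up on the bench at about (500, 10) mm, roughly 205 mm from the cylinder axis. I handed the job in at about 29.5 s.

- **Rod contact:** I felt the piston first at about 6 N while lowering the rod and pressed to about 8–9 N to be sure. A second light push on top of the thumb piece met a steady 7 N, well above the 1.8 N slide friction and far below the 40 N limit. The tip-down travel agrees with a rough camera estimate of about 26 mm, good only to about 10 mm.
- **Last pictures:** They show the bar flat on the rim, the rod down, the fingers clear of everything and no bystander moved.
- **Disagreement:** The wrist and overhead cameras differed by about 4–7 mm on where the cylinder and gauge sit along y. I placed the gauge between the two readings, so it should be within a few mm of the axis, inside the 15 mm allowed.

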